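Push a painted knob blank out of its jig

ROBOT

A 6-joint arm with a two-finger parallel gripper is mounted at the origin on the work surface. World frame = base frame: x ahead of the robot, y to its left, z up, the work surface at z = 0. Lengths are in m, angles in degrees, forces in N, time in s.
With the tool pointing down it reaches from about 0.4 to 0.825 m from the base axis. Payload 7 kg.
Tool frame: the origin (TCP) lies midway between the tips of the shut fingers; the grasp point (between the pads) lies r.pinch_z behind it (r.pinch_z is the distance from the TCP to the grasp point, in m); z points along the fingers, y is the line along which they close (so a half turn about z gives the same grasp; the last joint's range is limited). The gripper opens to 88 mm and grips with 3 to 60 N. Pads are 19 mm wide; open, the fingers measure 130 mm over their backs; the gripper's body (78 mm by 193 mm) begins 47 mm behind the grasp point.
Start: joints at [85.663, 20.546, 0.682, 0, -70.136, -16.507], TCP at [0.24, 0.631, 0.227] pointing down, gripper open.
Joint ranges: [-176.03, 176.03], [-82.01, 121.73], [-58.28, 71.71], [-173.87, 95.51], [-174.79, -0.11], [-173.66, 173.66]. Speed limits (degrees/s): [136.94, 136.94, 172.46, 180, 180, 180].

INTERFACE

Orientations are given as [roll, pitch, yaw] about the fixed x, y, z axes, in that order (R = Rz(yaw) Ry(pitch) Rx(roll)).
In Python, from plant import r, optics, job gives the robot as it stands.
- The arm moves only by the shell command python3 -m crank 'ROWS' [FORCE]. ROWS is JSON, a list of rows, each an object with "xyz": the shift along the tool's x, y, z in units of 30 mm (1.0 is 30 mm), a list of three; "delta_rot": the turn, a rotation vector about the tool's x, y, z in degrees, a list of three; "claw": the closure, from 0 (fully open) to 1 (shut). A call has 1 to 20 rows; each row is the pose to reach, as a shift and turn from the pose commanded when the call began, along the tool's axes at that moment; what a row does not reach only later rows make up. A row lasts 1/8 s, in which the tool goes at most 62.5 mm and 10.7 degrees, less where a joint would pass 70% of its speed; a pose out of reach is approached as far as the arm can. A call with a gripper value outside its range is refused whole. The fingers move at their own pace and stop on an object; FORCE is the grip in N (left out, the last holds). Time passes only in rows, so rows that repeat a pose let the fingers close. It gives the time, the measured TCP pose, the force, the opening and the grip force at its end, in the units of the state.
- r.get_state(): the state, without advancing time (a new reading comes with each control period).
- optics.capture(name): name is "scene" or "top" or "wrist"; returns a dict with "img" (384x512x3 uint8, blue, green, red), "fovy" (degrees; the focal length in pixels is half the picture's height over the tangent of half this angle, whatever the lens; pixels are square), "cx", "cy" (the principal point, pixels), "dist" ([k1, k2, p1, p2, k3] as OpenCV has them; the pictures are not rectified), "eye" and "rotation" of the camera in the world; the wrist camera has in their place "hand_eye" (4x4, takes a point from camera to tool coordinates, whose origin is the TCP and whose axes are the flange's). Camera axes: x right, y up, looking along -z (the intrinsics and any distortion apply to the point x, -y, -z); pixel columns grow to the right and rows downward; lengths in m; the calibration is good to about 2 mm. A picture is of the moment at which its call begins: read the wrist's pose just before it. There is no depth.
- job.close_job(): hands the job in; it is judged then, once.
The state is a dict: "time_s": time; "joints": joint angles; "qd": joint speeds; "joint_torque": joint torques, N m; "tcp_pos": TCP position; "eef_rot": TCP orientation; "contact_force": force on the tool from outside, world axes, zero at the start; "moment": the same for the moment, N m; "gripper_width": finger opening in m; "gripper_force": force on a finger pad.
Only numpy, scipy, OpenCV 4.12 (cv2) and the standard library are available. Lean on these libraries where they do the work, as an engineer would, in place of code of your own. Each camera call takes 0.05 s, during which the arm holds its last target. There are 200 camera calls.

TASK

One of the two plywood painting jigs has a round wooden knob blank stuck in its bore; the other jig is empty. Take the wooden push rod out of its holder, put it down the bore on top of the blank and press until the blank drops out underneath and the rod's collar sits down on the jig. Leave the rod standing there and the blank lying on the jig's base board.

Things in the scene. Friction and masses are not known exactly. Their poses are not given: they have to be found in the camera images.
- jig: The loaded jig, fixed: plywood bridge 110 x 110 mm, 105 mm high; top block 40 mm thick with a vertical 36 mm through bore in the middle; walls at its +-y sides, open at +-x; 10 mm base board with low lips. The other, identical jig (unlisted) has an empty bore. Origin: centre of the underside, on the bore's axis; z up.
- blank: The knob blank: light wooden cylinder 34 mm diameter, 30 mm tall, 30 g, white top. Starts in the loaded jig's bore, underside 65 mm above the table, top 10 mm below the bore's rim, held by two spring clips under the block that swing aside when it is pressed down with about 8 to 12 N. Origin: centre of its underside; z up its axis.
- rod: Wooden push rod, 80 g, upright in a fixed dark holder block (70 mm cube). From the foot up: shaft 22 mm diameter, 62 mm long; collar 52 mm diameter, 8 mm thick; handle 32 mm diameter, 50 mm tall. Origin: centre of the foot, z up. Foot 8 mm above the table at the start, 43 mm when the collar sits on the jig (blank then clear of the clips).
Mind the look-alikes: they are no part of the job. Leave any blue or red look-alike of the rod alone.

How it is judged (in metres and radians):
On the way, in this order (a step that is already met when the one before it is completed fails the run):
1. the rod's foot is in the loaded bore, above the blank (z of rod in the frame of jig below 0.102 m and horizontal distance between rod and jig below 0.014 m and z of blank in the frame of jig above 0.045 m), for 0.02 s.
2. the blank has been pushed out of the underside of the block (z of blank in the frame of jig below 0.03 m and z of rod in the frame of jig below 0.08 m and horizontal distance between rod and jig below 0.014 m), for 0.1 s.
At the end, for the whole second after the job is handed in: The blank is at rest on the base board (underside centre under 30 mm above the table, within 50 mm of the bore's axis); the rod stands at rest in that jig's bore, collar within 10 mm of seated, foot within 14 mm of the axis, within 14 degrees of upright (z of blank in the frame of jig below 0.03 m and horizontal distance between blank and jig below 0.05 m and linear speed of each of blank, rod below 0.03 m/s and z of rod in the frame of jig below 0.053 m and horizontal distance between rod and jig below 0.014 m and angle between rod's own z axis and vertical below 0.25 rad); the robot touches nothing.
It also fails if it takes over 38 s, if anything falls off the work surface, if the arm or the gripper's body presses on something with over 40 N, if the wrist force passes 120 N, or if a joint passes its speed limit or range.

## Working session

There is one attempt and no reset: what is moved stays moved. The work goes in short steps, Python scripts to look and compute and a shell command to move; the robot and the scene stay as the last step left them, time stands still between calls to the robot, and variables do not carry over. Pictures are saved under pics/ and viewed, at most 10 in all, crops included, and the job is handed in when it is done.

```bash
ls; mkdir -p pics; python3 - <<'E'
from plant import r, optics
import cv2,numpy as np
s=r.get_state(); print(s['time_s'],s['tcp_pos'],s['eef_rot'],r.pinch_z)
ims=[]
for n in ('scene','top'):
    c=optics.capture(n); cv2.imwrite(f'pics/{n}0.png',c['img']); print({k:v for k,v in c.items() if k!='img'})
E
```

```text
pics
0.0 [0.24002874 0.63034595 0.22561325] [ 1.79904491e+02 -8.18504026e-03 -2.08515769e+01] 0.0188
{'fovy': 45.03504688893936, 'cx': 257.81779479443844, 'cy': 199.20365151564468, 'dist': array([0.0574109, 0.       , 0.       , 0.       , 0.       ]), 'eye': array([0.91661486, 0.22224206, 0.90561621]), 'rotation': array([ 3.14918878e+01, -3.05331233e-02,  1.19832078e+02])}
{'fovy': 42.72548356471282, 'cx': 259.6795560396666, 'cy': 191.73245480915182, 'dist': array([-0.02953437,  0.        ,  0.        ,  0.        ,  0.        ]), 'eye': array([ 0.36948671, -0.00369832,  1.21227371]), 'rotation': array([  5.39778692,   0.85687073, -91.63379855])}
```

View pics/scene0.png

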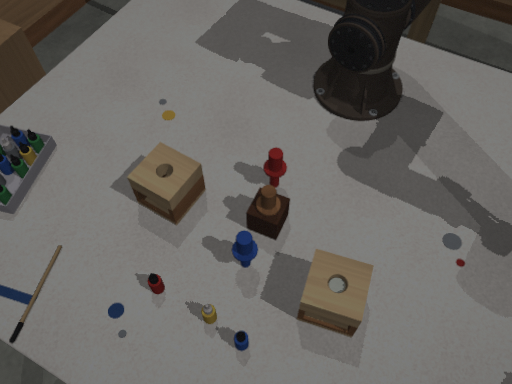

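View pics/top0.png

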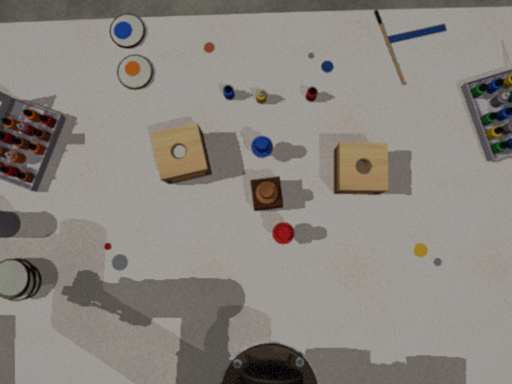

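The top view shows the loaded jig, with its white disk, at about (180,151). The rod in its dark holder is at (266,191), blue is at (262,147) and red at (283,233). In the scene view the loaded bore is at (337,284) and the rod's handle at (269,190).

```bash
cat > h.py <<'E'
import numpy as np,cv2
from scipy.spatial.transform import Rotation as R
def K(c):
    f=c['img'].shape[0]/2/np.tan(np.radians(c['fovy']/2))
    return np.array([[f,0,c['cx']],[0,f,c['cy']],[0,0,1.]])
def ray(c,px,T=None):
    u=cv2.undistortPoints(np.array([[px]],float),K(c),np.array(c['dist']))[0,0]
    d=np.array([u[0],-u[1],-1.])
    if T is not None: return T[:3,3],T[:3,:3]@d
    return np.array(c['eye']),R.from_euler('xyz',c['rotation'],degrees=True).as_matrix()@d
def plane(c,px,z,T=None):
    e,d=ray(c,px,T); return e+d*(z-e[2])/d[2]
def tri(a,b):
    (e1,d1),(e2,d2)=a,b
    t=np.linalg.lstsq(np.c_[d1,-d2],e2-e1,rcond=None)[0]
    p,q=e1+d1*t[0],e2+d2*t[1]; return (p+q)/2,np.linalg.norm(p-q)
def blobs(m,x,y,w,amin=20):
    mm=np.zeros(m.shape,np.uint8); mm[y-w:y+w,x-w:x+w]=m[y-w:y+w,x-w:x+w]
    n,l,s,c=cv2.connectedComponentsWithStats(mm)
    return [(s[i][:5].tolist(),c[i].round(1).tolist()) for i in range(1,n) if s[i][4]>=amin]
E
python3 - <<'E'
from plant import optics
from h import *
rows=[]
for n,j,k in (('top',(180,151),(266,191)),('scene',(337,284),(269,190))):
    c=optics.capture(n); im=c['img']; hsv=cv2.cvtColor(im,cv2.COLOR_BGR2HSV)
    for q in (j,k): print(n,q,'hsv',hsv[q[1]-16:q[1]+18:4,q[0]].tolist())
    w=((hsv[...,1]<60)&(hsv[...,2]>110)).astype(np.uint8)
    print('white',blobs(w,*j,14))
    rows+= [cv2.resize(im[q[1]-32:q[1]+32,q[0]-32:q[0]+32],(380,290),interpolation=cv2.INTER_CUBIC) if 0 else cv2.resize(im[q[1]-32:q[1]+32,q[0]-40:q[0]+40],(400,300),interpolation=cv2.INTER_CUBIC) for q in (j,k)]
cv2.imwrite('pics/crops.png',np.vstack([np.hstack(rows[:2]),np.hstack(rows[2:])]))
E
```

```text
top (180, 151) hsv [[21, 97, 158], [21, 101, 154], [17, 112, 112], [28, 22, 152], [25, 19, 149], [34, 27, 152], [18, 105, 150], [17, 114, 154], [18, 108, 153]]
top (266, 191) hsv [[12, 26, 145], [9, 135, 51], [14, 164, 92], [12, 165, 99], [14, 168, 105], [14, 153, 120], [14, 168, 103], [13, 166, 86], [15, 218, 41]]
white [([174, 145, 12, 13, 125], [179.5, 151.1])]
scene (337, 284) hsv [[18, 88, 124], [17, 88, 122], [18, 81, 76], [45, 13, 120], [45, 13, 121], [45, 13, 121], [26, 22, 82], [19, 84, 125], [20, 84, 125]]
scene (269, 190) hsv [[0, 184, 86], [3, 40, 71], [3, 46, 67], [13, 135, 91], [12, 130, 86], [13, 134, 78], [12, 130, 57], [12, 130, 57], [12, 130, 57]]
white [([329, 278, 14, 14, 151], [335.5, 284.4])]
```

View pics/crops.png

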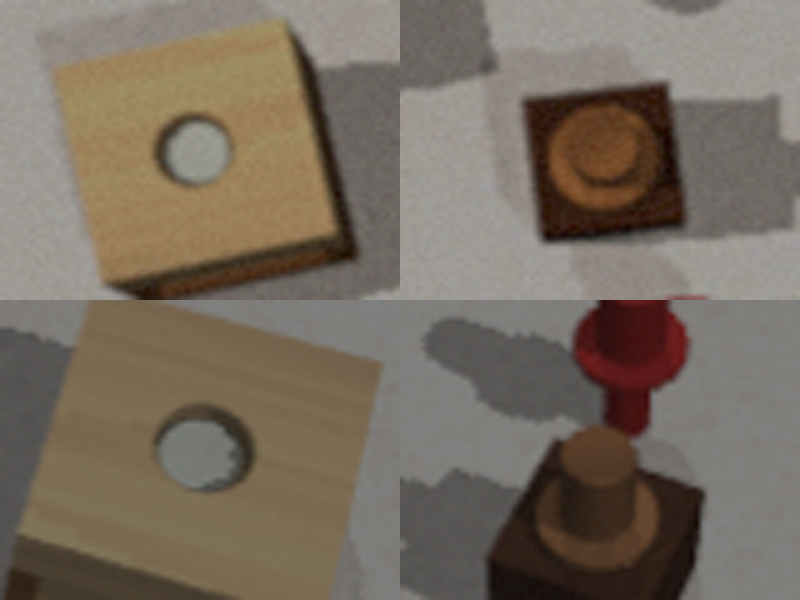

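```bash
python3 - <<'E'
from plant import optics,r
from h import *
t,s=optics.capture('top'),optics.capture('scene')
for n,a,b,z in (('rim',(178.5,149),(337.2,281.2),.105),('handle',(265.8,188.7),(268.4,189),.128)):
    print(n,tri(ray(t,a),ray(s,b)),plane(t,a,z),plane(s,b,z))
for p in ((262,147),(283,233)): print(plane(t,p,.12))
cs=[(55,68),(287,20),(338,232),(103,285)]
P=[plane(t,(140+x/5-.4,119+y/5-.4),.105)[:2] for x,y in cs]; print(P, [np.linalg.norm(P[i]-P[i-1]) for i in range(4)],np.mean(P,0))
print(r.get_state()['eef_rot'],optics.capture('wrist')['hand_eye'])
E
```

```text
rim (array([0.57617793, 0.19146291, 0.11666647]), np.float64(0.0008130936970461559)) [0.57850522 0.19314756 0.105     ] [0.57098999 0.1913935  0.105     ]
handle (array([ 0.47780681, -0.00450075,  0.13850849]), np.float64(0.0007019265467823243)) [ 0.47872298 -0.00418441  0.128     ] [ 0.47193033 -0.00793661  0.128     ]
[0.57426076 0.00156826 0.12      ]
[ 0.37973148 -0.03937057  0.12      ]
[array([0.61982607, 0.25723729]), array([0.63877181, 0.14965167]), array([0.53939989, 0.12786633]), array([0.51832828, 0.23584815])] [np.float64(0.10372703544991885), np.float64(0.1092410487311106), np.float64(0.1017319055843956), np.float64(0.11001857371284997)] [0.57908151 0.19265086]
[ 1.79968971e+02 -3.83381079e-03 -2.08474628e+01] [[ 9.45641055e-04  9.52770109e-01  3.03691004e-01  8.32023375e-02]
 [ 9.99999338e-01 -7.02113663e-04 -9.11082366e-04  4.49620170e-05]
 [-6.54826442e-04  3.03691665e-01 -9.52770142e-01 -1.57938828e-01]
 [ 0.00000000e+00  0.00000000e+00  0.00000000e+00  1.00000000e+00]]
```

```bash
python3 -m crank '[{"xyz":[14.9,17.0,0.6],"delta_rot":[0,0,-20.85],"claw":0},{"xyz":[14.9,17.0,0.6],"delta_rot":[0,0,-20.85],"claw":0},{"xyz":[14.9,17.0,0.6],"delta_rot":[0,0,-20.85],"claw":0},{"xyz":[14.9,17.0,0.6],"delta_rot":[0,0,-20.85],"claw":0},{"xyz":[14.9,17.0,0.6],"delta_rot":[0,0,-20.85],"claw":0},{"xyz":[14.9,17.0,0.6],"delta_rot":[0,0,-20.85],"claw":0},{"xyz":[14.9,17.0,0.6],"delta_rot":[0,0,-20.85],"claw":0},{"xyz":[14.9,17.0,0.6],"delta_rot":[0,0,-20.85],"claw":0},{"xyz":[14.9,17.0,0.6],"delta_rot":[0,0,-20.85],"claw":0},{"xyz":[14.9,17.0,0.6],"delta_rot":[0,0,-20.85],"claw":0},{"xyz":[14.9,17.0,0.6],"delta_rot":[0,0,-20.85],"claw":0},{"xyz":[14.9,17.0,0.6],"delta_rot":[0,0,-20.85],"claw":0},{"xyz":[14.9,17.0,0.6],"delta_rot":[0,0,-20.85],"claw":0},{"xyz":[14.9,17.0,0.6],"delta_rot":[0,0,-20.85],"claw":0}]'
python3 - <<'E'
from plant import optics,r
from h import *
s=r.get_state(); c=optics.capture('wrist'); cv2.imwrite('pics/w1.png',c['img'])
np.savez('w1.npz',pos=s['tcp_pos'],rot=s['eef_rot']); print(s['time_s'],s['tcp_pos'],s['eef_rot'],s['qd'])
T=np.eye(4);T[:3,:3]=R.from_euler('xyz',s['eef_rot'],degrees=True).as_matrix();T[:3,3]=s['tcp_pos'];T=T@c['hand_eye']
for z in (.078,.128): print(z,[plane(c,p,z,T).round(4).tolist() for p in ((256,192),(256,250),(256,120))])
E
```

```text
time_s: 2.1
tcp_pos: [0.4763, -0.0039, 0.2087]
eef_rot: [-180.0, -0.0, 0.1]
contact_force: [-0.7, 0.4, 0.6]
gripper_width: 0.0878
gripper_force: 0.0
2.1 [ 0.47629415 -0.0039013   0.20871334] [-1.79986881e+02 -1.74623807e-02  9.22701861e-02] [ 0.48697441 -0.07404708 -0.04632621  0.01658816  0.08675379  0.17589703]
0.078 [[0.4647, -0.0049, 0.078], [0.3937, -0.0051, 0.078], [0.5407, -0.0047, 0.078]]
0.128 [[0.4811, -0.0048, 0.128], [0.4224, -0.0049, 0.128], [0.544, -0.0046, 0.128]]
```

View pics/w1.png

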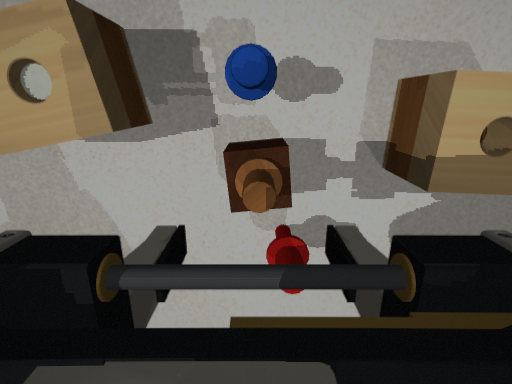

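The wrist view shows the rod at (260,190), with its handle top near the lower end at about (259,200). The loaded bore is at (32,80).

```bash
python3 - <<'E'
from h import *
im=cv2.imread('pics/w1.png')
a=cv2.resize(im[150:230,215:295],(400,400),interpolation=cv2.INTER_CUBIC);b=cv2.resize(im[45:125,0:80],(400,400),interpolation=cv2.INTER_CUBIC)
cv2.imwrite('pics/w1c.png',cv2.convertScaleAbs(np.hstack([a,b]),alpha=1.4))
E
```

```text
(no output)
```

View pics/w1c.png

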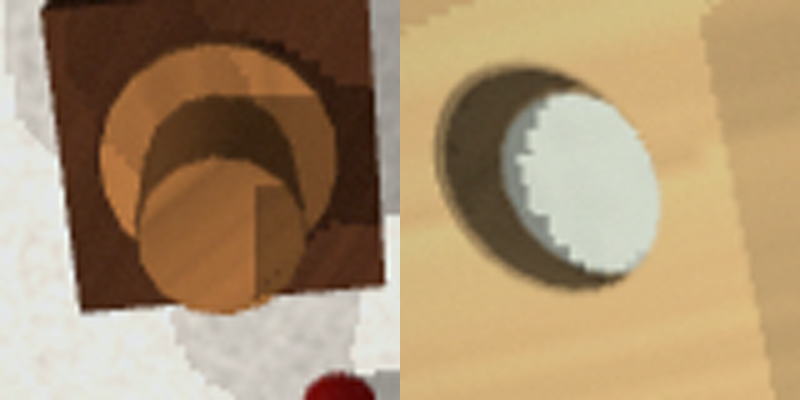

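The crop puts the handle top's centre at px (258.9,196.6), the collar's centre at (258.3,181.2) and the bore rim's centre at (29.3,80).

```bash
python3 - <<'E'
from plant import optics
from h import *
d=np.load('w1.npz'); c=optics.capture('wrist')
T=np.eye(4);T[:3,:3]=R.from_euler('xyz',d['rot'],degrees=True).as_matrix();T[:3,3]=d['pos'];T=T@c['hand_eye']
for n,p,z in (('handle',(258.9,196.6),.128),('collar',(258.3,181.2),.078),('rim',(29.3,80),.105)): print(n,plane(c,p,z,T))
for p,q in (((242.2,196.6),(275.6,196.6)),): print(np.linalg.norm(plane(c,p,.128,T)-plane(c,q,.128,T)))
t=optics.capture('top'); print(tri(ray(c,(258.9,196.6),T),ray(t,(265.8,188.7))),tri(ray(c,(29.3,80),T),ray(t,(178.5,149))))
E
```

```text
handle [ 0.47673665 -0.00739943  0.128     ]
collar [ 0.47690521 -0.00735144  0.078     ]
rim [0.57504889 0.19155578 0.105     ]
0.030162320937232357
(array([ 0.47830267, -0.00575802,  0.13265514]), np.float64(0.0031528781458714608)) (array([0.57684809, 0.19282388, 0.10422305]), np.float64(0.0036329574109302872))
```

```bash
python3 -m crank '[{"xyz":[0,0.1,2.0],"delta_rot":[0,0,0],"claw":0},{"xyz":[0,0.1,3.5],"delta_rot":[0,0,0],"claw":0},{"xyz":[0,0.1,4.0],"delta_rot":[0,0,0],"claw":0},{"xyz":[0,0.1,4.0],"delta_rot":[0,0,0],"claw":0},{"xyz":[0,0.1,4.0],"delta_rot":[0,0,0],"claw":1},{"xyz":[0,0.1,4.0],"delta_rot":[0,0,0],"claw":1},{"xyz":[0,0.1,4.0],"delta_rot":[0,0,0],"claw":1},{"xyz":[0,0.1,4.0],"delta_rot":[0,0,0],"claw":1},{"xyz":[0,0.1,4.0],"delta_rot":[0,0,0],"claw":1},{"xyz":[0,0.1,4.0],"delta_rot":[0,0,0],"claw":1},{"xyz":[0,0.1,4.0],"delta_rot":[0,0,0],"claw":1}]' 50
```

```text
time_s: 3.62
tcp_pos: [0.4765, -0.0079, 0.0886]
eef_rot: [180.0, -0.0, 0.0]
contact_force: [0.1, 1.1, 1.2]
gripper_width: 0.031
gripper_force: 50.0
```

```bash
python3 -m crank '[{"xyz":[0,0,-1.5],"delta_rot":[0,0,0],"claw":1},{"xyz":[0,0,-3.0],"delta_rot":[0,0,0],"claw":1},{"xyz":[0,0,-4.5],"delta_rot":[0,0,0],"claw":1},{"xyz":[0,0,-4.5],"delta_rot":[0,0,0],"claw":1},{"xyz":[0.7,-1.3,-4.5],"delta_rot":[0,0,0],"claw":1},{"xyz":[1.4,-2.7,-4.5],"delta_rot":[0,0,0],"claw":1},{"xyz":[2.1,-4.0,-4.5],"delta_rot":[0,0,0],"claw":1},{"xyz":[2.8,-5.4,-4.5],"delta_rot":[0,0,0],"claw":1},{"xyz":[3.3,-6.67,-4.5],"delta_rot":[0,0,0],"claw":1},{"xyz":[3.3,-6.67,-4.5],"delta_rot":[0,0,0],"claw":1},{"xyz":[3.3,-6.67,-4.5],"delta_rot":[0,0,0],"claw":1},{"xyz":[3.3,-6.67,-4.5],"delta_rot":[0,0,0],"claw":1}]'
python3 - <<'E'
from plant import optics,r
from h import *
s=r.get_state(); c=optics.capture('wrist'); cv2.imwrite('pics/w2.png',c['img'])
np.savez('w2.npz',pos=s['tcp_pos'],rot=s['eef_rot'])
t=optics.capture('scene')['img']
cv2.imwrite('pics/c2.png',np.hstack([cv2.resize(c['img'][80:280,160:360],(400,400),interpolation=cv2.INTER_CUBIC),cv2.resize(t[180:380,240:440],(400,400),interpolation=cv2.INTER_CUBIC)]))
E
```

```text
time_s: 5.12
tcp_pos: [0.575, 0.1914, 0.2233]
eef_rot: [180.0, 0.0, -0.0]
contact_force: [-0.5, -0.3, -0.7]
gripper_width: 0.0314
gripper_force: 50.0
```

View pics/c2.png

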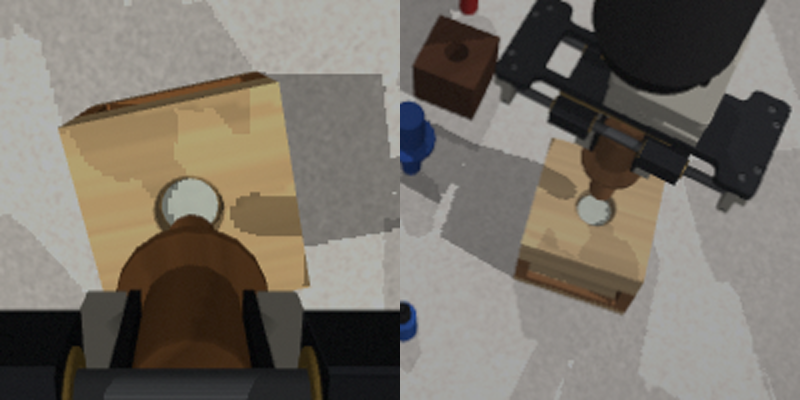

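Wrist crop: the rim spans px x 237–271.5, with its top edge at (254,168). The collar is centred at x≈256. The rod looks straight in the grip and the holder is empty.

```bash
python3 - <<'E'
from plant import optics
from h import *
d=np.load('w2.npz'); c=optics.capture('wrist')
T=np.eye(4);T[:3,:3]=R.from_euler('xyz',d['rot'],degrees=True).as_matrix();T[:3,3]=d['pos'];T=T@c['hand_eye']
for n,p,z in (('rimtop',(254,167.8),.105),('rimL',(236.8,183.5),.105),('rimR',(271.3,183.5),.105),('collarL',(218.8,221),.2047),('collarR',(293.3,221),.2047),('shaft',(255.8,187.5),.1427)): print(n,plane(c,p,z,T))
E
```

```text
rimtop [0.59318048 0.19238489 0.105     ]
rimL [0.5766193  0.21011671 0.105     ]
rimR [0.57662352 0.17458992 0.105     ]
collarL [0.57922745 0.21615802 0.2047    ]
collarR [0.57922682 0.16497187 0.2047    ]
shaft [0.58403928 0.19062764 0.1427    ]
```

```bash
python3 -m crank '[{"xyz":[0.04,-0.06,0.5],"delta_rot":[0,0,0],"claw":1},{"xyz":[0.04,-0.06,1.0],"delta_rot":[0,0,0],"claw":1},{"xyz":[0.04,-0.06,1.3],"delta_rot":[0,0,0],"claw":1},{"xyz":[0.04,-0.06,1.48],"delta_rot":[0,0,0],"claw":1},{"xyz":[0.04,-0.06,1.5],"delta_rot":[0,0,0],"claw":1},{"xyz":[0.04,-0.06,1.5],"delta_rot":[0,0,0],"claw":1}]'
```

```text
time_s: 6.02
tcp_pos: [0.5769, 0.1942, 0.1789]
eef_rot: [-180.0, -0.0, 0.0]
contact_force: [0.1, -1.0, -1.1]
gripper_width: 0.0308
gripper_force: 50.0
```

```bash
python3 -m crank '[{"xyz":[0,0.03,0.15],"delta_rot":[0,0,0],"claw":1},{"xyz":[0,0.03,0.3],"delta_rot":[0,0,0],"claw":1},{"xyz":[0,0.03,0.45],"delta_rot":[0,0,0],"claw":1},{"xyz":[0,0.03,0.6],"delta_rot":[0,0,0],"claw":1},{"xyz":[0,0.03,0.75],"delta_rot":[0,0,0],"claw":1},{"xyz":[0,0.03,0.9],"delta_rot":[0,0,0],"claw":1},{"xyz":[0,0.03,1.05],"delta_rot":[0,0,0],"claw":1},{"xyz":[0,0.03,1.2],"delta_rot":[0,0,0],"claw":1},{"xyz":[0,0.03,1.35],"delta_rot":[0,0,0],"claw":1},{"xyz":[0,0.03,1.5],"delta_rot":[0,0,0],"claw":1},{"xyz":[0,0.03,1.65],"delta_rot":[0,0,0],"claw":1},{"xyz":[0,0.03,1.72],"delta_rot":[0,0,0],"claw":1},{"xyz":[0,0.03,1.78],"delta_rot":[0,0,0],"claw":1},{"xyz":[0,0.03,1.78],"delta_rot":[0,0,0],"claw":1},{"xyz":[0,0.03,1.78],"delta_rot":[0,0,0],"claw":1}]'
python3 - <<'E'
from plant import optics
import cv2,numpy as np
t=optics.capture('scene')['img'];c=optics.capture('wrist')['img']
cv2.imwrite('pics/c3.png',np.hstack([cv2.resize(c[80:280,160:360],(400,400),interpolation=cv2.INTER_CUBIC),cv2.convertScaleAbs(cv2.resize(t[240:340,290:390],(400,400),interpolation=cv2.INTER_CUBIC),alpha=1.5)]))
E
```

```text
time_s: 7.9
tcp_pos: [0.5767, 0.1932, 0.1253]
eef_rot: [-180.0, -0.0, 0.0]
contact_force: [1.1, -0.3, -0.5]
gripper_width: 0.031
gripper_force: 50.0
```

View pics/c3.png

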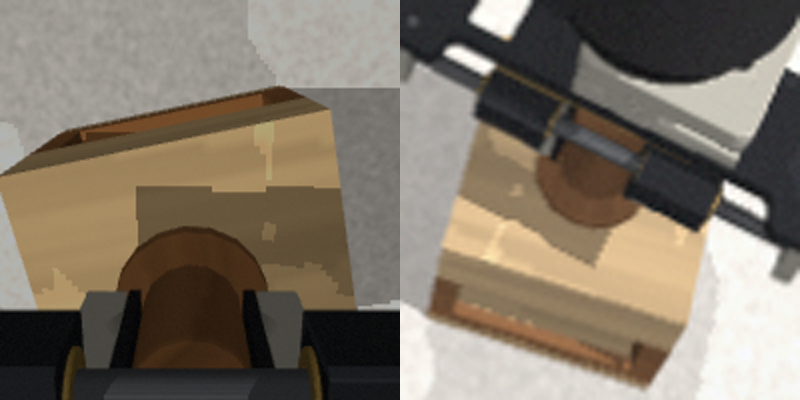

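The collar sits at the same place in the grip as before, so the rod hasn't slipped, and its foot is at about 44.7 mm. I'll go down the last bit until it touches.

```bash
python3 -m crank '[{"xyz":[0,0,0.03],"delta_rot":[0,0,0],"claw":1},{"xyz":[0,0,0.05],"delta_rot":[0,0,0],"claw":1},{"xyz":[0,0,0.06],"delta_rot":[0,0,0],"claw":1},{"xyz":[0,0,0.06],"delta_rot":[0,0,0],"claw":1}]'
```

```text
time_s: 8.5
tcp_pos: [0.5766, 0.1931, 0.1236]
eef_rot: [180.0, -0.0, 0.0]
contact_force: [-1.4, -0.8, 2.7]
gripper_width: 0.0314
gripper_force: 50.0
```

```bash
python3 -m crank '[{"xyz":[0,0,0],"delta_rot":[0,0,0],"claw":0},{"xyz":[0,0,0],"delta_rot":[0,0,0],"claw":0},{"xyz":[0,0,0],"delta_rot":[0,0,0],"claw":0},{"xyz":[0,0,0],"delta_rot":[0,0,0],"claw":0},{"xyz":[0,0,0],"delta_rot":[0,0,0],"claw":0},{"xyz":[0,0,0],"delta_rot":[0,0,0],"claw":0},{"xyz":[0,0,-0.5],"delta_rot":[0,0,0],"claw":0},{"xyz":[0,0,-1.5],"delta_rot":[0,0,0],"claw":0},{"xyz":[0,0,-3],"delta_rot":[0,0,0],"claw":0},{"xyz":[0,0,-4],"delta_rot":[0,0,0],"claw":0},{"xyz":[-3,0,-4],"delta_rot":[0,0,0],"claw":0},{"xyz":[-4,0,-4],"delta_rot":[0,0,0],"claw":0},{"xyz":[-4,0,-4],"delta_rot":[0,0,0],"claw":0},{"xyz":[-4,0,-4],"delta_rot":[0,0,0],"claw":0},{"xyz":[-4,0,-4],"delta_rot":[0,0,0],"claw":0}]'
python3 - <<'E'
from plant import optics
import cv2,numpy as np
t=optics.capture('scene')['img'];c=optics.capture('wrist')['img']
cv2.imwrite('pics/c4.png',np.hstack([cv2.resize(c[0:250,130:380],(400,400),interpolation=cv2.INTER_CUBIC),cv2.convertScaleAbs(cv2.resize(t[240:340,290:390],(400,400),interpolation=cv2.INTER_CUBIC),alpha=1.7)]))
E
```

```text
time_s: 10.38
tcp_pos: [0.4574, 0.1933, 0.2437]
eef_rot: [-180.0, -0.0, -0.0]
contact_force: [0.6, 0.3, 0.5]
gripper_width: 0.0878
gripper_force: 0.0
```

View pics/c4.png

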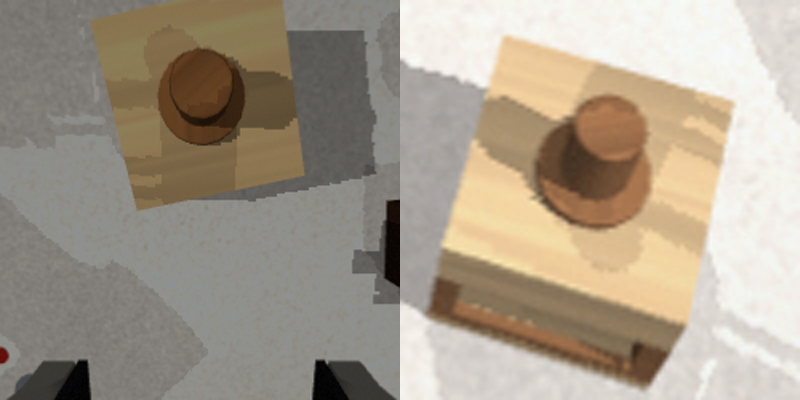

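The rod stands upright with its collar on the jig. With the foot at 43 mm, the blank must be down on the base board, though no camera can see it there. The gripper is clear, so I'm handing in.

```bash
python3 -c "
from plant import job
print(job.close_job())"
```

```text
the job is handed in; nothing more can be done
None
```

I handed the job in at about 10.5 s, with the rod standing upright in the loaded jig, its collar seated and the gripper clear; no camera view showed the blank, but with the rod's foot at about 43 mm it must have been pushed out onto the base board.

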